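Clamp a supply module in the sliding-jaw jig

ROBOT

A 6-joint arm with a two-finger parallel gripper is mounted at the origin on the work surface. World frame = base frame: x ahead of the robot, y to its left, z up, the work surface at z = 0. Lengths are in mm, angles in rad, forces in N, time in s.
With the tool pointing down it reaches from about 250 to 800 mm from the base axis. Payload 8.5 kg.
Tool frame: the origin (TCP) lies on the centre line of the jaws, within the pads' length; the fingertips stand 11 mm ahead of it and the grasp point (between the pads) lies 8 mm behind it (r.tip_extent is the distance from the TCP to the fingertips, in mm); z points along the fingers, y is the line along which they close (so a half turn about z gives the same grasp; the last joint's range is limited). The gripper opens to 85 mm and grips with 20 to 120 N. Pads are 22 mm wide; open, the fingers measure 114 mm over their backs; the gripper's body (76 mm by 85 mm) begins 54 mm behind the grasp point. The pads swing forward as they close: fully open they stand 13 mm farther back than shut.
Start: joints at [1.292, 0.238, -0.013, 1.319, 0, 1.571], TCP at [144.467, 504.687, 242.276] pointing down, gripper open.
Joint ranges: [-2.66, 2.66], [-1.03, 1.9], [-1.14, 1.46], [-1.82, 2.27], [-1.45, 1.34], [-3.14, 3.14]. Speed limits (rad/s): [2.22, 2.22, 2.79, 3.14, 3.14, 3.14].

INTERFACE

Orientations are given as a unit quaternion [w, x, y, z].
In Python, from rig import r gives the robot as it stands.
- The arm moves only by the tool drive_tool, never from a script. Its argument "steps" is a list that holds one entry, the list of rows, each a list of 7 numbers: the opening, from 0 (shut) to 1 (fully open), then the shift along the world's x, y, z in m, then the turn, a rotation vector about the world's x, y, z in degrees. A call has 1 to 8 rows; each row shifts and turns the commanded pose from where the row before left it; what a row does not reach is not made up. A row lasts 1/10 s, in which the tool goes at most 50 mm and 8.59 degrees, less where a joint would pass 70% of its speed; a pose out of reach is approached as far as the arm can. A call is refused whole if a number of a shift passes 0.05 or a number of a turn 8.59, either way. A call with a gripper value outside its range is refused whole. The fingers move at their own pace and stop on an object; "squeeze" is the grip in N (left out, the last holds). Time passes only in rows, so rows that do not move let the fingers close. It gives the time, the measured TCP pose, the force, the opening and the grip force at its end, in the units of the state.
- r.get_obs(): the state, without advancing time (a new reading comes with each control period).
- r.read_camera(name): name is "scene" or "top"; returns the picture (480x640x3 uint8, red, green, blue); there is no depth.
- r.camera_model(name): a dict with "fx", "fy", "cx", "cy" (pixels), "R" (3x3) and "t" (3): a world point X has camera coordinates R X + t. Camera axes: x right, y down, z forward; pixel columns grow to the right and rows downward; lengths in mm; the calibration is good to about 2 mm. A picture is of the moment at which its call begins. camera_model takes no time and is no camera call.
- r.close_job(): hands the job in; it is judged then, once.
Trained networks look in the newest picture that a camera, given by its name, has taken for a name from the list of things; names that differ only in an ending like _2 or _b are one class to them, and where a whole thing is asked for, a point or a joint stands for the part that bears it (a point fixed in the world has none). Each returns a list of dicts, best first, with "p" (0 to 1); they miss things now and then, are a little off and sometimes report something else, mostly with a low value. They report only what shows in the picture. A call takes as long as a camera call. They do not tell look-alikes from the thing itself.
- r.search_frame(thing, camera): "point" ([column, row] in pixels, amid what is visible of it).
- r.silhouettes(thing, camera): "pixels" (480x640 bool, what is visible of it) and "point" ([column, row] in pixels, amid what is visible of it).
The state is a dict: "time": time; "q": joint angles; "joint_vel": joint speeds; "tau": joint torques, N m; "tcp_pos": TCP position; "tool_rot": TCP orientation; "wrist_force": force on the tool from outside, world axes, zero at the start; "torque": the same for the moment, N m; "opening": opening from 0.0 (shut) to 1.0 (fully open); "grip_force": force on a finger pad.
Only numpy, scipy, OpenCV 4.12 (cv2) and the standard library are available. Lean on these libraries where they do the work, as an engineer would, in place of code of your own. Each camera call takes 0.05 s, during which the arm holds its last target. There are 200 camera calls.

TASK

Clamp the finned module that lies on the jig's rail: swing the clamp lever open, slide the carriage towards the fixed stop until it has pushed the module squarely home and the module sits snug between the sprung jaw and the stop, with the jaw pressing on it but not forced, then swing the lever fully back to lock the carriage and let go. Leave everything else where it is.

Things in the scene. Friction and masses are not known exactly. Their poses are not given: they have to be found in the camera images.
- jig: clamping jig fixed to the table: black base plate 490 x 250 x 12 mm, on it an aluminium rail 460 long, 66 wide, 30 high (rail top 42 mm above the table). Origin: centre of the base plate's underside, on the table. Its x axis runs along the rail from the carriage to the fixed stop; y points across it, away from the robot; z up.
- stop: fixed steel end stop on the rail, 24 x 80 x 50 mm, at the rail's +x end. Origin: bottom centre of the face that looks to the module (190 mm along the jig's x, 42 mm up). Axes as the jig's.
- stop_face (a point): centre of the stop's face that the module must touch.
- module: the loose finned aluminium supply module to clamp, 140 x 90 x 55 mm (x, y, z), 0.35 to 0.7 kg, lying on the rail between jaw and stop, a few mm to 20 mm short of the stop and up to 3 degrees askew; sliding it on the rail takes about 2 to 5 N. Origin: centre of its underside; x along its 140 mm length, towards the stop; flat end faces 70 mm either side of the origin.
- jaw: steel jaw plate at the carriage's front end, 10 thick, 72 wide, 50 mm tall from the rail top; moves with the carriage, on which it is sprung: it gives back 4 mm at most, at 4 N per mm from no load, then it is solid. Origin: bottom centre of its front face. Axes as the jig's.
- jaw_face (a point): centre of the jaw's front face, which meets the module.
- push_face (a point): centre of the outer (rear, away from the stop) face of the carriage's upright push tab: 60 wide, spanning 62 to 100 mm above the table, 8 thick, 110 mm behind the jaw's front face, 80 mm above the table. Free space behind it. Pushing here towards +x of the jig slides the carriage.
- carriage (a joint): slide of the carriage along the jig's x (m), grows towards the stop, -0.01 to 0.20. Jaw face, not pressed in, at jig x = value - 0.095. Unlocked, it drags with about 8 N (more when moved fast, 10 N per m/s) and stays where it is left; locked, a brake pad holds it against some 35 N.
- lever (a joint): clamp lever angle (rad): 0 = locked (against its end), 1.3 = fully open (against its end). It stays where it is left; the brake grips harder the closer it is to 0 and is free from about 0.7. Seen from above it opens clockwise, so its tip moves away from the stop; locking swings the tip towards the stop and needs about 3 to 5 N at the knob until it meets its end, opening about 1 to 3 N.
- lever_pivot (a point): the lever's vertical axis on the carriage: 60 mm behind the jaw face along the jig's x, 20 mm to the robot's side of the rail's centre line.
- lever_knob (a point): middle of the lever's upright round black knob, 21 mm across, spanning 74 to 122 mm above the table, 100 mm from the pivot; this point is 100 mm above the table. The thin arm (12 mm) runs at 82 mm above the table towards the robot: at angle a its direction in the jig frame is (sin(0.6 - a), -cos(0.6 - a)). Can be pushed from either side.
- screwdriver: bystander: screwdriver on the base plate along the far side of the rail, 190 mm
- wrench: bystander: wrench on the base plate in front of the module, 130 mm
- jar: bystander: small jar on the base plate beside the stop on its far side, 48 across, 60 mm tall
- spare: bystander: a second module like the first, on the table to the robot's right
- carton: bystander: cardboard carton 150 x 110 x 80 mm, on the right
- reel: bystander: reel lying flat, 150 across, 62 mm high, on the left
- mug: bystander: mug 80 across, 95 mm tall, at the back left
There are look-alikes about, which are no part of the job. What is shaped like the module but orange or yellow is not meant.

How it is judged (in metres and radians):
On the way, in this order (a step that is already met when the one before it is completed fails the run):
1. the clamp lever is swung open (value of joint lever above 1 rad), for 0.1 s.
2. with the lever still open, the carriage has pushed the module home against the stop (both gaps under 2.5 mm) (value of joint lever above 0.8 rad and x of stop_face in the frame of module below 0.0725 m and x of jaw_face in the frame of module above -0.0725 m), for 0.1 s.
At the end, for the whole second after the job is handed in: lever locked (under 0.12 rad); module flat on the rail, within 20 mm of its centre line, square to it within 0.03 rad, gaps to stop and jaw under 2.5 mm and both pressing on it with more than 2.5 N; at rest (value of joint lever below 0.12 rad and contact force between module and stop above 2.5 N and contact force between module and jaw above 2.5 N and x of stop_face in the frame of module below 0.0725 m and x of jaw_face in the frame of module above -0.0725 m and angle between the x axis of module and the x axis of jig, either way round below 0.03 rad and z of module in the frame of jig below 0.045 m and y of module in the frame of jig between -0.02 and 0.02 m and linear speed of module below 0.01 m/s); the robot touches nothing.
It fails at once if the jaw is forced: it presses the module with more than 40 N (contact force between jaw and module above 40 N).
It fails at once if a bystander is shifted by more than 20 mm (distance of any of screwdriver, wrench, jar, spare, carton, reel, mug from where it was at the start of the episode above 0.02 m).
It also fails if it takes over 70 s, if anything falls off the work surface, if the arm or the gripper's body presses on something with over 40 N, if the wrist force passes 120 N, or if a joint passes its speed limit or range.

## Working session

There is one attempt and no reset: what is moved stays moved. The work goes in short steps, Python scripts to look and compute and a tool call to move; the robot and the scene stay as the last step left them, time stands still between calls to the robot, and variables do not carry over. Pictures are saved under pics/ and viewed, at most 10 in all, crops included, and the job is handed in when it is done.

Besides the shell and the picture viewer there is one more tool, called as a command line: name --argument value ..., lists and objects as JSON in quotes. drive_tool: Moves the arm, as the interface text tells. Its arguments: {"type":"object","properties":{"steps":{"type":"array","items":{"type":"array","items":{"type":"array","items":{"type":"number"}}}},"squeeze":{"type":"number"}},"required":["steps"]}

```bash
mkdir -p pics; cat > h.py <<'E'
import numpy as np, cv2
from rig import r
def ray(cam,px,z):
    m=r.camera_model(cam);R=np.array(m["R"]);t=np.array(m["t"])
    d=R.T@np.array([(px[0]-m["cx"])/m["fx"],(px[1]-m["cy"])/m["fy"],1]);c=-R.T@t
    return c+d*(z-c[2])/d[2]
def proj(cam,X):
    m=r.camera_model(cam);p=np.array(m["R"])@np.array(X,float)+np.array(m["t"])
    return np.array([m["fx"]*p[0]/p[2]+m["cx"],m["fy"]*p[1]/p[2]+m["cy"]])
def save(cam,name):
    im=r.read_camera(cam);cv2.imwrite("pics/"+name,cv2.cvtColor(im,cv2.COLOR_RGB2BGR));return im
E
python3 - <<'E'
from h import *
save("top","t0.png");save("scene","s0.png")
for c in("top","scene"):
    m=r.camera_model(c);print(c,(-np.array(m["R"]).T@np.array(m["t"])).round(),m["fx"])
    for n,z in (("jig",12),("stop",92),("module",97),("jaw",92),("push_face",81),("lever_knob",122),("screwdriver",20)):
        print(n,[(np.round(d["point"]),round(d["p"],2),ray(c,d["point"],z).round()) for d in r.search_frame(n,c)[:3]])
E
```

```text
top [ 335.   17. 1279.] 484.0171105807783
jig [(array([290., 238.]), 0.94, array([569.,  93.,  12.]))]
stop [(array([383., 208.]), 0.85, array([ 636., -145.,   92.])), (array([256., 243.]), 0.35, array([543., 174.,  92.]))]
module [(array([202., 330.]), 0.85, array([328., 296.,  97.])), (array([362., 325.]), 0.81, array([343., -91.,  97.])), (array([350., 218.]), 0.57, array([606., -61.,  97.]))]
jaw [(array([273., 232.]), 0.66, array([569., 130.,  92.])), (array([505., 328.]), 0.35, array([ 340., -436.,   92.]))]
push_face [(array([256., 240.]), 0.57, array([551., 174.,  81.]))]
lever_knob [(array([265., 258.]), 0.78, array([501., 146., 122.]))]
screwdriver [(array([297., 197.]), 0.92, array([682.,  76.,  20.])), (array([383., 208.]), 0.48, array([ 652., -154.,   20.]))]
scene [1576.  305.  998.] 584.963211203474
jig [(array([344., 296.]), 0.82, array([610., 105.,  12.]))]
stop [(array([238., 272.]), 0.85, array([ 676., -130.,   92.]))]
module [(array([280., 271.]), 0.89, array([653., -36.,  97.])), (array([444., 238.]), 0.86, array([435., 311.,  97.])), (array([298., 218.]), 0.71, array([452., -57.,  97.]))]
jaw [(array([362., 270.]), 0.47, array([595., 142.,  92.]))]
push_face [(array([379., 276.]), 0.72, array([592., 181.,  81.]))]
lever_knob [(array([374., 249.]), 0.6, array([550., 158., 122.])), (array([519., 296.]), 0.57, array([617., 483., 122.]))]
screwdriver [(array([325., 311.]), 0.91, array([675.,  75.,  20.]))]
```

View pics/t0.png

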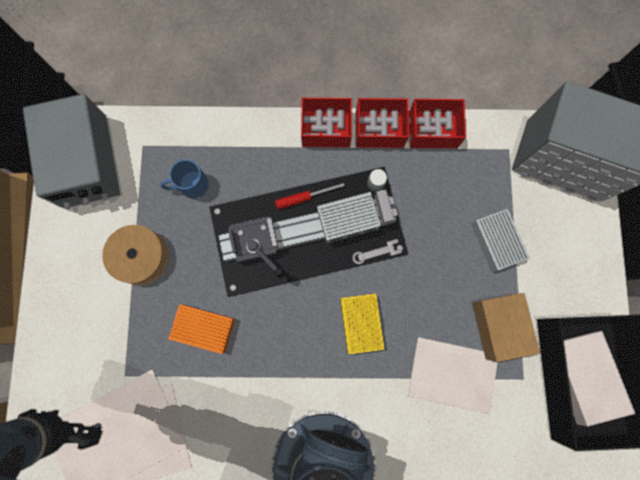

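View pics/s0.png

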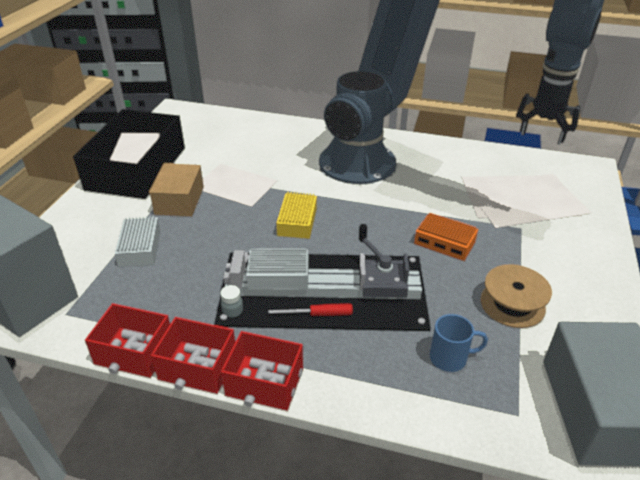

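Top picture: the jig is centred near (308,232), with the carriage and lever at (255,240) and the knob near (290,272). The real module is at (350,217) and the stop at (388,208). Orange and yellow modules are look-alikes. Next I fit the jig pose and zoom in.

```bash
cat > fit.py <<'E'
from h import *
from scipy.optimize import least_squares
im=cv2.imread("pics/t0.png")
g=im.max(2)
mask=np.zeros((480,640),np.uint8);mask[155:305,200:420]=1
r.read_camera("top"); s=r.silhouettes("jig","top")[0]["pixels"]
h=cv2.convexHull(np.argwhere(s)[:,::-1].astype(np.int32))
q=cv2.approxPolyDP(h,8,True)[:,0];print("sil quad",q.tolist())
d=((g<50)&(mask>0)).astype(np.uint8);d=cv2.morphologyEx(d,cv2.MORPH_OPEN,np.ones((3,3)))
h2=cv2.convexHull(np.argwhere(d)[:,::-1].astype(np.int32));q2=cv2.approxPolyDP(h2,8,True)[:,0];print("dark quad",q2.tolist())
def rep(q):
    if len(q)!=4:return
    # order TL,TR,BR,BL
    q=q.astype(float);o=[min(q,key=lambda p:p@v) for v in np.array([[1,.3],[-.3,1],[-1,-.3],[.3,-1]])]
    W=np.array([ray("top",p,12)[:2] for p in o])
    L=np.array([[-245,125],[245,125],[245,-125],[-245,-125]])
    f=lambda p:((L@np.array([[np.cos(p[2]),np.sin(p[2])],[-np.sin(p[2]),np.cos(p[2])]])+p[:2])-W).ravel()
    z=least_squares(f,[570,50,-1.35]);print(z.x,f(z.x).round(1))
rep(q);rep(q2)
E
python3 fit.py
python3 -c "
import cv2
im=cv2.imread('pics/t0.png')[160:304,204:412]
cv2.imwrite('pics/c0.png',cv2.resize(im,(800,554),interpolation=cv2.INTER_CUBIC))"
```

```text
sil quad [[408, 253], [229, 295], [209, 208], [383, 167]]
dark quad [[406, 253], [232, 294], [213, 215], [219, 205], [368, 172], [389, 185]]
[593.04183543  45.60630891  -1.32207622] [ 3.3  1.7  4.  -3.3 -0.8 -2.  -6.4  3.6]
```

View pics/c0.png

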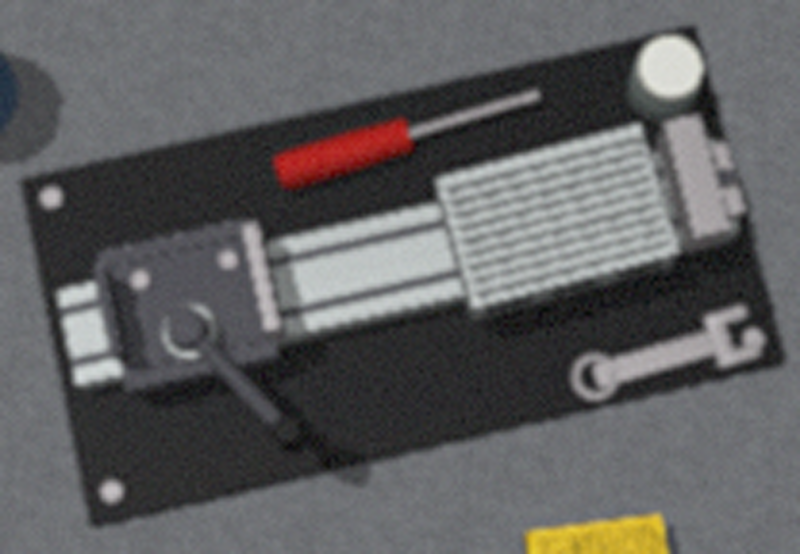

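The crop shows the plate corners TL(22,180), TR(695,28), BR(783,362) and BL(93,525). The lever pivot is at (188,330), the knob near (290,430), the jaw front's top edge near (265,225)–(278,328), and the module sits about 15 mm short of the stop.

```bash
cat > fit2.py <<'E'
from h import *
from scipy.optimize import least_squares
C=lambda a:np.array(a,float)/3.846+[204-.37,160-.37]
c=C([[22,180],[695,28],[783,362],[93,525]])
L=np.array([[-245,125,12],[245,125,12],[245,-125,12],[-245,-125,12],[190,40,92],[190,-40,92.]])
P=np.vstack([c,C([[663,122],[690,250]])])
def w(p,l):
    l=np.atleast_2d(l);co,s=np.cos(p[2]),np.sin(p[2])
    return np.c_[p[0]+co*l[:,0]-s*l[:,1],p[1]+s*l[:,0]+co*l[:,1],l[:,2]]
f=lambda p:np.ravel([proj("top",x) for x in w(p,L)]-P)
z=least_squares(f,[590,46,-1.32]).x
if __name__=="__main__":
    print(z,f(z).round(1))
    def inv(px,zz):
        X=ray("top",px,zz)[:2]-z[:2];co,s=np.cos(z[2]),np.sin(z[2]);return np.round([co*X[0]+s*X[1],-s*X[0]+co*X[1]],1)
    for n,a,zz in(("jaw top",[[265,222],[280,328]],92),("tab rear",[[98,255],[128,390]],80),("pivot",[[188,330]],90),("knob",[[290,432]],122),("module",[[435,178],[643,125],[685,255],[475,310]],97)):
        print(n,[inv(p,zz) for p in C(a)])
E
python3 fit2.py
```

```text
[592.11063788  46.64966153  -1.33272028] [-1.  -0.3  0.2 -0.2  0.9  1.  -1.4  0.8  0.2  0.9  1.1 -2.4]
jaw top [array([-80.1,  35.8]), array([-85.4, -35.1])]
tab rear [array([-192.1,   41.9]), array([-190.7,  -50.4])]
pivot [array([-143.8,  -22.5])]
knob [array([ -92. , -106.5])]
module [array([34.5, 38.3]), array([175.8,  42.2]), array([181. , -48.6]), array([ 39.8, -53. ])]
```

```bash
cat > jig.py <<'E'
from fit2 import *
from scipy.spatial.transform import Rotation as Ro
def tool():
    o=r.get_obs();R=Ro.from_quat(np.array(o["tool_rot"])[[1,2,3,0]]).as_matrix()
    d=np.array(o["tcp_pos"])-[z[0],z[1],0];co,s=np.cos(z[2]),np.sin(z[2])
    print("t",o["time"],"world",np.round(o["tcp_pos"],1),"jig",np.round([co*d[0]+s*d[1],-s*d[0]+co*d[1],d[2]],1),"F",np.round(o["wrist_force"],1),"open",o["opening"])
    return R,o
E
python3 - <<'E'
from jig import *
R,o=tool();print(R.round(3),o["q"])
a=np.degrees(z[2]);print("jig yaw",a,"tool y yaw",np.degrees(np.arctan2(R[1,1],R[0,1])))
pv=np.array([-144,-20])
for A in(0,.3,.6,.9,1.2,1.3): print(A,w(z,[*(pv+100*np.array([np.sin(.6-A),-np.cos(.6-A)])),100]).round(1))
print("tab",w(z,[-220,0,80]).round(1), "axes",w([0,0,z[2]],[[100,0,0],[0,100,0]]).round(1))
E
```

```text
t 0.9 world [144.5 504.7 242.3] jig [-550.7 -327.   242.3] F [-0.2  0.3  0.3] open 0.9991372618193907
[[-0.961  0.275 -0.   ]
 [ 0.275  0.961 -0.   ]
 [ 0.    -0.    -1.   ]] [ 1.29200094e+00  2.38172045e-01 -1.34844212e-02  1.31922940e+00
  1.81793578e-05  1.57076529e+00]
jig yaw -76.35924730628719 tool y yaw 74.0279790472447
0 [[471.8 107.5 100. ]]
0.3 [[452.8 130.6 100. ]]
0.6 [[441.5 158.3 100. ]]
0.9 [[438.9 188.1 100. ]]
1.2 [[445.2 217.3 100. ]]
1.3 [[449.2 226.4 100. ]]
tab [[540.2 260.4  80. ]] axes [[ 23.6 -97.2   0. ]
 [ 97.2  23.6   0. ]]
```

drive_tool --steps '[[[0.5,0.027,-0.033,0,0,0,7.4],[0.5,0.027,-0.033,0,0,0,7.4],[0.5,0.027,-0.033,0,0,0,7.4],[0.5,0.027,-0.033,0,0,0,7.4],[0.5,0.027,-0.033,0,0,0,0],[0.5,0.027,-0.033,0,0,0,0],[0.5,0.027,-0.033,0,0,0,0],[0.5,0.027,-0.033,0,0,0,0]]]'

```text
time: 1.7
tcp_pos: [361.3, 239.2, 242.5]
tool_rot: [0.0, -0.119, 0.993, 0.0]
wrist_force: [1.4, 1.6, -0.6]
opening: 0.499
grip_force: 0.0
```

drive_tool --steps '[[[0.5,0.027,-0.033,-0.01,0,0,0],[0.5,0.027,-0.033,-0.02,0,0,0],[0.5,0.027,-0.033,-0.02,0,0,0],[0.5,0.027,-0.033,-0.02,0,0,0],[0.5,0,0,0,0,0,0],[0.5,0,0,0,0,0,0]]]'

```text
time: 2.3
tcp_pos: [468.4, 107.8, 171.7]
tool_rot: [-0.001, -0.117, 0.993, -0.0]
wrist_force: [-0.9, 0.3, 0.3]
opening: 0.498
grip_force: 0.0
```

```bash
python3 - <<'E'
from jig import *
R,o=tool();print("y yaw",np.degrees(np.arctan2(R[1,1],R[0,1])),R[2].round(3))
im=save("scene","s1.png")[150:350,230:480]
cv2.imwrite("pics/s1c.png",cv2.resize(im[:,:,::-1],(750,600),interpolation=cv2.INTER_CUBIC))
print(proj("scene",o["tcp_pos"]),[proj("scene",x) for x in w(z,[[-87.6,-102.5,122],[-87.6,-102.5,74],[-193,0,80]])])
E
```

```text
t 2.3 world [468.4 107.8 171.7] jig [ -88.6 -105.8  171.7] F [-0.9  0.3  0.3] open 0.49810932679632064
y yaw 103.4816177823662 [ 0.002  0.    -1.   ]
[361.12281274 208.04671223] [array([359.73952297, 225.35663696]), array([358.82050163, 240.59706324]), array([405.110865  , 267.53635231])]
```

View pics/s1c.png

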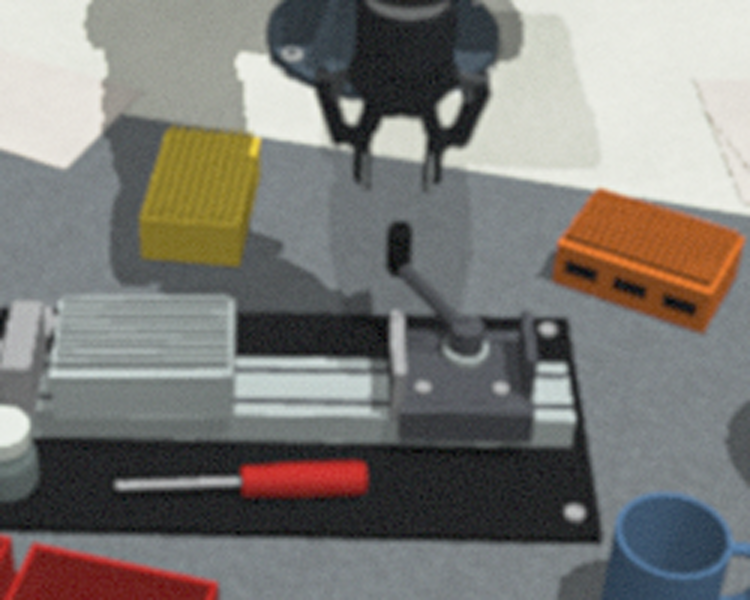

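The crop shows the knob at (400,225–270), between and below the fingers at (363,185) and (430,185). It is about 4 mm towards world +y of the TCP. I shift over it and descend.

drive_tool --steps '[[[0.6,0.001,0.004,0,0,0,0],[0.6,0,0,-0.03,0,0,0],[0.6,0,0,-0.03,0,0,0],[0.6,0,0,-0.012,0,0,0],[0.6,0,0,0,0,0,0]]]'

```text
time: 2.85
tcp_pos: [468.1, 113.8, 99.4]
tool_rot: [-0.001, -0.12, 0.993, -0.0]
wrist_force: [0.0, -0.3, 0.0]
opening: 0.601
grip_force: 0.0
```

drive_tool --steps '[[[0.6,-0.009,0.01,0,0,0,0],[0.6,-0.008,0.01,0,0,0,0],[0.6,-0.006,0.012,0,0,0,0],[0.6,-0.004,0.013,0,0,0,0],[0.6,0,0,0,0,0,0]]]'

```text
time: 3.35
tcp_pos: [441.8, 159.5, 101.2]
tool_rot: [0.001, -0.12, 0.993, 0.0]
wrist_force: [-0.1, -0.5, -0.2]
opening: 0.598
grip_force: 0.0
```

drive_tool --steps '[[[0.6,-0.002,0.014,0,0,0,0],[0.6,-0.001,0.014,0,0,0,0],[0.6,0.001,0.014,0,0,0,0],[0.6,0.002,0.014,0,0,0,0],[0.6,0.003,0.012,0,0,0,0],[0.6,0,0,0,0,0,0]]]'

```text
time: 3.95
tcp_pos: [446.5, 227.8, 100.3]
tool_rot: [0.001, -0.119, 0.993, 0.001]
wrist_force: [0.1, -0.8, -0.1]
opening: 0.6
grip_force: 0.0
```

```bash
python3 - <<'E'
from jig import *
tool()
im=save("scene","s2.png")[150:350,230:480]
cv2.imwrite("pics/s2c.png",cv2.resize(im[:,:,::-1],(750,600),interpolation=cv2.INTER_CUBIC))
E
```

```text
t 3.95 world [446.5 227.8 100.3] jig [-210.4  -98.8  100.3] F [ 0.1 -0.8 -0.1] open 0.6002131211253382
```

View pics/s2c.png

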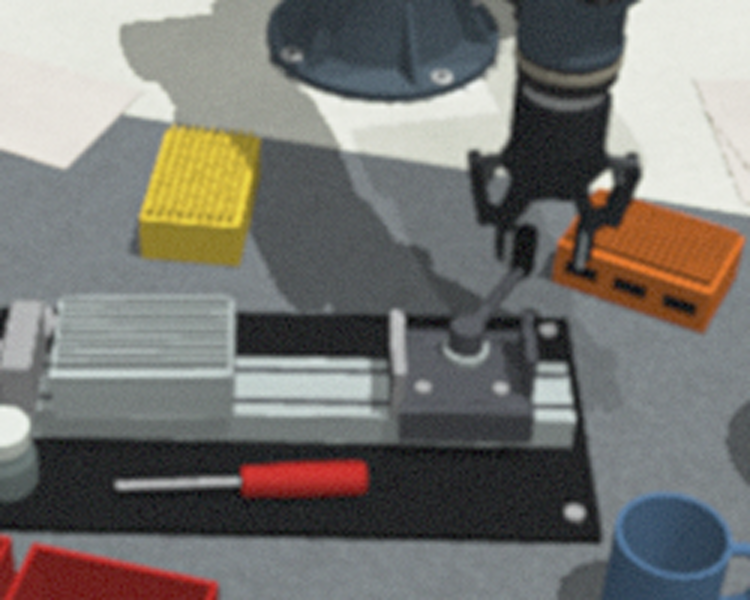

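The lever has followed, with the knob at (524,240). The left finger is pushing it, so I continue to the open end.

drive_tool --steps '[[[0.6,0.003,0.008,0,0,0,0],[0.6,0.003,0.006,0,0,0,0],[0.6,0.001,0.003,0,0,0,0],[0.6,0,0,0,0,0,0]]]'

```text
time: 4.4
tcp_pos: [452.9, 243.1, 100.3]
tool_rot: [0.0, -0.119, 0.993, 0.0]
wrist_force: [0.3, 0.4, 0.5]
opening: 0.601
grip_force: 0.0
```

drive_tool --steps '[[[0.6,-0.001,-0.007,0,0,0,0],[0.6,0,0,0.04,0,0,0],[0.6,0,0,0.04,0,0,0],[0,0.03,0.01,0.01,0,0,0],[0,0.03,0.01,0,0,0,0],[0,0.027,0.015,0,0,0,0],[0,0,0,0,0,0,0]]]'

```text
time: 5.1
tcp_pos: [541.3, 271.6, 189.8]
tool_rot: [0.001, -0.118, 0.993, 0.0]
wrist_force: [0.7, 0.3, -0.6]
opening: 0.001
grip_force: 0.0
```

```bash
python3 - <<'E'
from jig import *
tool()
im=save("top","t2.png")[160:304,194:402]
cv2.imwrite("pics/t2c.png",cv2.resize(im[:,:,::-1],(800,554),interpolation=cv2.INTER_CUBIC))
E
```

```text
t 5.1 world [541.3 271.6 189.8] jig [-230.6    3.7  189.8] F [ 0.7  0.3 -0.6] open 0.0013811420692940231
```

View pics/t2c.png

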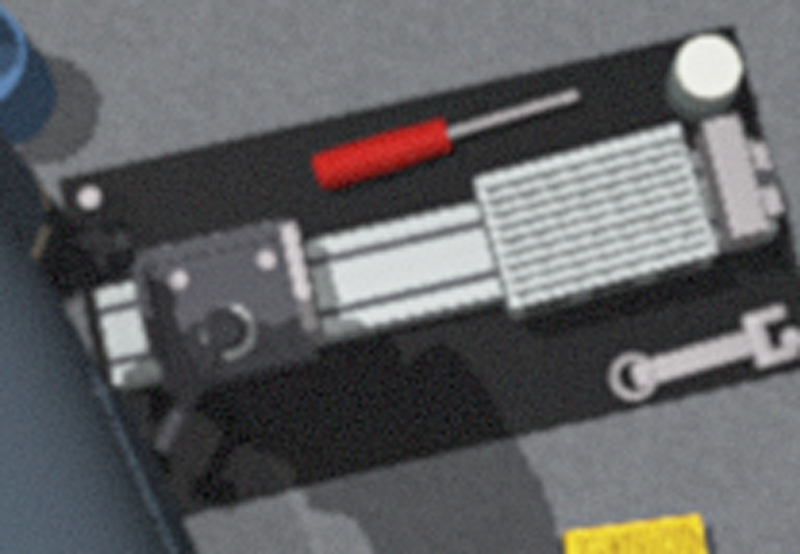

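The lever is fully open, pointing about 40° past the jig's −y, and the module is undisturbed. I descend behind the push tab.

drive_tool --steps '[[[0,-0.004,0.001,-0.04,0,0,0],[0,0,0,-0.04,0,0,0],[0,0,0,-0.028,0,0,0],[0,0,0,0,0,0,0]]]'

```text
time: 5.55
tcp_pos: [531.1, 269.8, 78.9]
tool_rot: [-0.003, -0.119, 0.993, -0.001]
wrist_force: [-0.1, -0.2, -0.2]
opening: 0.0
grip_force: 0.0
```

drive_tool --steps '[[[0,0.0024,-0.0097,0,0,0,0],[0,0.0024,-0.0097,0,0,0,0],[0,0.0024,-0.0097,0,0,0,0],[0,0.0024,-0.0097,0,0,0,0],[0,0,0,0,0,0,0]]]'

```text
time: 6.05
tcp_pos: [545.2, 232.0, 84.2]
tool_rot: [0.001, -0.118, 0.993, 0.001]
wrist_force: [-0.4, 0.6, 0.4]
opening: 0.003
grip_force: 0.0
```

drive_tool --steps '[[[0,0.0024,-0.0097,-0.003,0,0,0],[0,0.0024,-0.0097,0,0,0,0],[0,0,0,0,0,0,0]]]'

```text
time: 6.35
tcp_pos: [550.0, 213.0, 80.7]
tool_rot: [0.001, -0.118, 0.993, 0.0]
wrist_force: [-0.0, 0.0, 0.3]
opening: -0.002
grip_force: 0.1
```

```bash
python3 - <<'E'
from jig import *
tool()
im=save("scene","s3.png")[150:350,230:480]
cv2.imwrite("pics/s3c.png",cv2.resize(im[:,:,::-1],(750,600),interpolation=cv2.INTER_CUBIC))
E
```

```text
t 6.35 world [550.  213.   80.7] jig [-171.6   -1.6   80.7] F [-0.   0.   0.3] open -0.0021733797700758555
```

View pics/s3c.png

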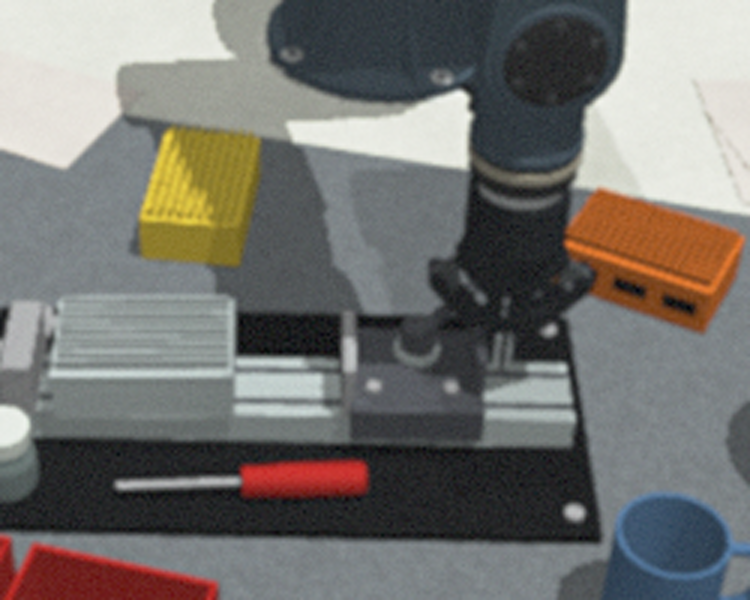

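The push is moving the carriage: the jaw went from crop column 398 to 348, about 40 mm. About 75 mm remain to the module, so I move 60 mm and measure.

drive_tool --steps '[[[0,0.0024,-0.0097,0,0,0,0],[0,0.0024,-0.0097,0,0,0,0],[0,0.0024,-0.0097,0,0,0,0],[0,0.0024,-0.0097,0,0,0,0],[0,0.0024,-0.0097,0,0,0,0],[0,0.0024,-0.0097,0,0,0,0]]]'

```text
time: 7.0
tcp_pos: [563.5, 156.5, 80.2]
tool_rot: [0.001, -0.119, 0.993, 0.001]
wrist_force: [-1.7, 8.3, 5.0]
opening: 0.002
grip_force: 4.6
```

```bash
python3 - <<'E'
from jig import *
tool()
im=save("scene","s4.png")[220:330,220:400]
cv2.imwrite("pics/s4c.png",cv2.resize(im[:,:,::-1],(798,488),interpolation=cv2.INTER_CUBIC))
E
```

```text
t 7.0 world [563.5 156.5  80.2] jig [-113.5   -1.9   80.2] F [-1.7  8.3  5. ] open 0.0023061001661034103
```

View pics/s4c.png

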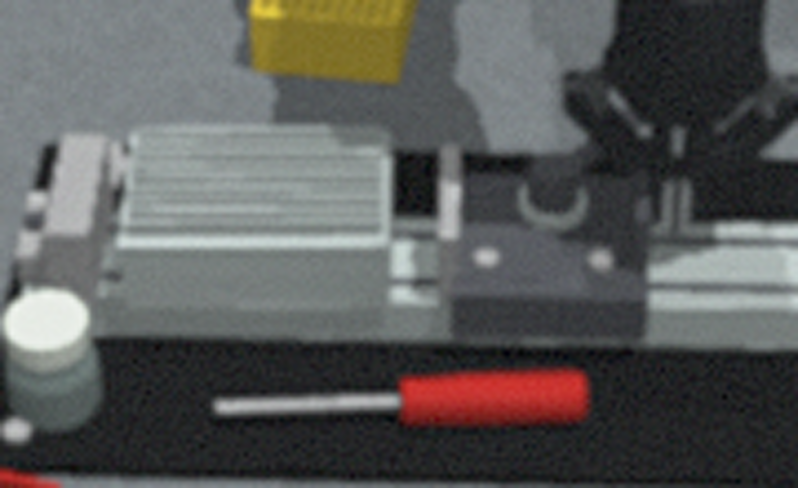

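The crop shows the jaw edge at column 440 and the module's rear at 390, a gap of about 27 mm. The module is about 10 mm short of the stop, so I approach, then go slower on force.

drive_tool --steps '[[[0,0.0017,-0.007,0,0,0,0],[0,0.0017,-0.007,0,0,0,0],[0,0.0017,-0.007,0,0,0,0],[0,0.0007,-0.0029,0,0,0,0]]]'

```text
time: 7.45
tcp_pos: [569.4, 132.2, 80.0]
tool_rot: [0.001, -0.119, 0.993, 0.001]
wrist_force: [-2.6, 8.7, 5.0]
opening: 0.0
grip_force: 4.2
```

drive_tool --steps '[[[0,0.0007,-0.0029,0,0,0,0],[0,0.0007,-0.0029,0,0,0,0]]]'

```text
time: 7.65
tcp_pos: [570.5, 127.6, 80.0]
tool_rot: [0.0, -0.119, 0.993, 0.002]
wrist_force: [-2.3, 11.6, 4.2]
opening: -0.004
grip_force: 6.1
```

drive_tool --steps '[[[0,0.0005,-0.0019,0,0,0,0],[0,0.0005,-0.0019,0,0,0,0]]]'

```text
time: 7.85
tcp_pos: [571.5, 123.8, 80.0]
tool_rot: [0.0, -0.119, 0.993, 0.002]
wrist_force: [-2.5, 12.7, 5.5]
opening: 0.003
grip_force: 6.2
```

drive_tool --steps '[[[0,0.0005,-0.0019,0,0,0,0],[0,0.0005,-0.0019,0,0,0,0]]]'

```text
time: 8.05
tcp_pos: [572.4, 120.2, 80.0]
tool_rot: [0.0, -0.119, 0.993, 0.002]
wrist_force: [-4.3, 12.7, 6.1]
opening: 0.001
grip_force: 6.4
```

drive_tool --steps '[[[0,0.0005,-0.0019,0,0,0,0]]]'

```text
time: 8.15
tcp_pos: [572.8, 118.3, 80.0]
tool_rot: [0.0, -0.119, 0.993, 0.002]
wrist_force: [-3.4, 12.2, 6.0]
opening: -0.0
grip_force: 6.4
```

drive_tool --steps '[[[0,0.0005,-0.0019,0,0,0,0]]]'

```text
time: 8.25
tcp_pos: [573.3, 116.4, 80.0]
tool_rot: [0.0, -0.119, 0.993, 0.002]
wrist_force: [-3.8, 13.0, 6.9]
opening: 0.001
grip_force: 6.8
```

drive_tool --steps '[[[0,0.0005,-0.0019,0,0,0,0]]]'

```text
time: 8.35
tcp_pos: [573.6, 115.0, 80.0]
tool_rot: [0.0, -0.12, 0.993, 0.002]
wrist_force: [-5.0, 17.5, 6.4]
opening: 0.002
grip_force: 9.5
```

drive_tool --steps '[[[0,0.0003,-0.0012,0,0,0,0]]]'

```text
time: 8.45
tcp_pos: [573.8, 114.4, 80.0]
tool_rot: [0.0, -0.12, 0.993, 0.003]
wrist_force: [-6.2, 20.8, 6.2]
opening: -0.001
grip_force: 10.7
```

drive_tool --steps '[[[0,0.0003,-0.0012,0,0,0,0]]]'

```text
time: 8.55
tcp_pos: [574.0, 113.8, 80.0]
tool_rot: [0.0, -0.12, 0.993, 0.004]
wrist_force: [-5.3, 22.8, 6.8]
opening: 0.002
grip_force: 12.0
```

Pushing force rose to about 23 N: roughly 8.5 N drag and about 15 N of jaw force, so the module is home. I back off and check in the picture.

drive_tool --steps '[[[0,0,0,0,0,0,0],[0,0,0,0,0,0,0]]]'

```text
time: 8.75
tcp_pos: [574.0, 113.7, 80.1]
tool_rot: [0.0, -0.12, 0.993, 0.003]
wrist_force: [-5.6, 20.2, 6.7]
opening: -0.002
grip_force: 10.6
```

drive_tool --steps '[[[0,-0.0024,0.0097,0,0,0,0],[0,-0.0048,0.0195,0,0,0,0],[0,0,0,0.04,0,0,0],[0,0,0,0.04,0,0,0],[0.6,-0.03,0.01,0.02,0,0,0],[0.6,-0.03,0.02,0,0,0,0],[0.6,0,0,0,0,0,0]]]'

```text
time: 9.45
tcp_pos: [504.6, 170.1, 180.2]
tool_rot: [-0.0, -0.119, 0.993, -0.0]
wrist_force: [0.5, -0.7, -0.7]
opening: 0.502
grip_force: 0.0
```

```bash
python3 - <<'E'
from jig import *
tool()
im=save("scene","s5.png")[210:320,220:400]
save("top","t5.png")
cv2.imwrite("pics/s5c.png",cv2.resize(im[:,:,::-1],(798,488),interpolation=cv2.INTER_CUBIC))
for jx in (50,53): 
  pv=np.array([jx-62,-20.]); print("knob",[w(z,[*(pv+100*np.array([np.sin(.6-A),-np.cos(.6-A)])),100]).round(1).tolist() for A in(1.3,1.0,.7,.4,.2,0)])
E
```

```text
t 9.45 world [504.6 170.1 180.2] jig [-140.6  -56.   180.2] F [ 0.5 -0.7 -0.7] open 0.5020161062849046
knob [[[480.3, 98.2, 100.0]], [[471.2, 69.7, 100.0]], [[470.8, 39.8, 100.0]], [[479.3, 11.2, 100.0]], [[489.5, -6.0, 100.0]], [[503.0, -20.7, 100.0]]]
knob [[[481.0, 95.2, 100.0]], [[471.9, 66.8, 100.0]], [[471.5, 36.9, 100.0]], [[480.0, 8.3, 100.0]], [[490.2, -8.9, 100.0]], [[503.7, -23.7, 100.0]]]
```

View pics/s5c.png

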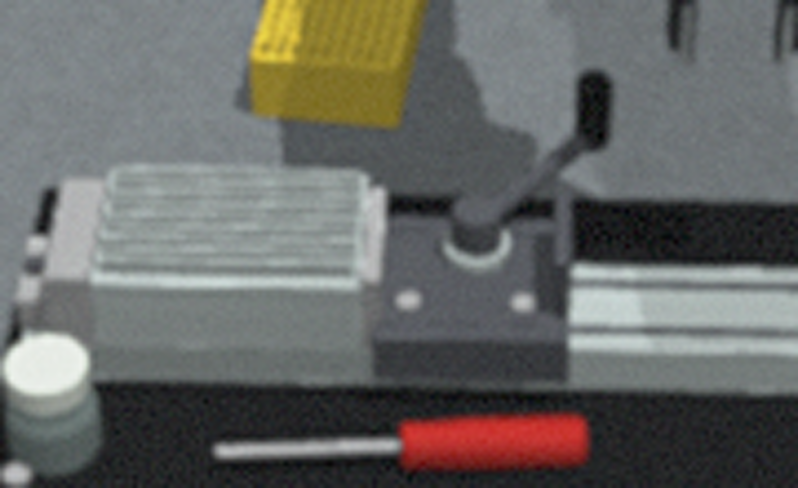

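The module is snug and square between jaw (375) and stop (100), and the open knob is at crop (593,110). I move over the knob.

drive_tool --steps '[[[0.6,-0.013,-0.035,0,0,0,0],[0.6,-0.012,-0.035,0,0,0,0],[0.6,0,0,0,0,0,0]]]'

```text
time: 9.85
tcp_pos: [481.3, 95.7, 178.9]
tool_rot: [-0.001, -0.117, 0.993, -0.001]
wrist_force: [-0.3, 0.1, -0.1]
opening: 0.597
grip_force: 0.0
```

```bash
python3 - <<'E'
from jig import *
R,o=tool();print(proj("scene",o["tcp_pos"]),ray("scene",[353.8,234.8],98),proj("scene",[480,98,98]))
E
```

```text
t 9.85 world [481.3  95.7 178.9] jig [-73.8 -96.1 178.9] F [-0.3  0.1 -0.1] open 0.5971670982888685
[355.08647256 207.92056896] [482.06268758  96.15700909  98.        ] [354.72152967 234.41527549]
```

drive_tool --steps '[[[0.6,0,0,-0.04,0,0,0],[0.6,0,0,-0.039,0,0,0],[0.6,0,0,0,0,0,0]]]'

```text
time: 10.15
tcp_pos: [480.0, 98.2, 96.2]
tool_rot: [-0.004, -0.118, 0.993, -0.001]
wrist_force: [-0.9, -0.3, 0.1]
opening: 0.599
grip_force: 0.0
```

drive_tool --steps '[[[0.6,-0.004,-0.014,0,0,0,0],[0.6,-0.003,-0.014,0,0,0,0],[0.6,-0.001,-0.014,0,0,0,0],[0.6,0,-0.014,0,0,0,0],[0.6,0.001,-0.014,0,0,0,0],[0.6,0.003,-0.012,0,0,0,0]]]'

```text
time: 10.75
tcp_pos: [477.8, 15.9, 101.8]
tool_rot: [0.0, -0.119, 0.993, 0.0]
wrist_force: [-4.0, 3.9, 0.0]
opening: 0.596
grip_force: 1.7
```

Contact is made at about 4–5 N. I continue along the arc.

drive_tool --steps '[[[0.6,0.004,-0.01,0,0,0,0],[0.6,0.005,-0.009,0,0,0,0],[0.6,0.006,-0.008,0,0,0,0]]]'

```text
time: 11.05
tcp_pos: [493.9, -10.8, 100.8]
tool_rot: [0.0, -0.118, 0.993, -0.0]
wrist_force: [-4.0, 3.5, 0.6]
opening: 0.598
grip_force: 1.6
```

drive_tool --steps '[[[0.6,0.006,-0.007,0,0,0,0],[0.6,0.005,-0.005,0,0,0,0]]]'

```text
time: 11.25
tcp_pos: [505.1, -22.5, 100.3]
tool_rot: [0.0, -0.119, 0.993, -0.0]
wrist_force: [-2.9, 3.0, 1.1]
opening: 0.603
grip_force: 1.6
```

drive_tool --steps '[[[0.6,0.003,-0.005,0,0,0,0],[0.6,0.002,-0.004,0,0,0,0]]]'

```text
time: 11.45
tcp_pos: [510.8, -30.7, 100.3]
tool_rot: [0.001, -0.119, 0.993, 0.0]
wrist_force: [3.0, 7.7, -2.6]
opening: 0.601
grip_force: 3.2
```

drive_tool --steps '[[[0.6,0.001,-0.003,0,0,0,0]]]'

```text
time: 11.55
tcp_pos: [512.2, -33.4, 100.5]
tool_rot: [0.001, -0.119, 0.993, 0.001]
wrist_force: [4.5, 8.1, -2.1]
opening: 0.6
grip_force: 3.6
```

drive_tool --steps '[[[0.6,0.0005,-0.002,0,0,0,0]]]'

```text
time: 11.65
tcp_pos: [512.9, -35.2, 100.6]
tool_rot: [0.002, -0.119, 0.993, 0.001]
wrist_force: [3.4, 9.0, -1.1]
opening: 0.605
grip_force: 3.7
```

drive_tool --steps '[[[0.6,0.0005,-0.002,0,0,0,0]]]'

```text
time: 11.75
tcp_pos: [513.6, -37.0, 100.7]
tool_rot: [0.002, -0.119, 0.993, 0.001]
wrist_force: [5.0, 9.0, -1.1]
opening: 0.601
grip_force: 4.0
```

drive_tool --steps '[[[0.6,0.0005,-0.002,0,0,0,0]]]'

```text
time: 11.85
tcp_pos: [514.0, -38.5, 100.8]
tool_rot: [0.002, -0.119, 0.993, 0.001]
wrist_force: [3.4, 18.8, -1.7]
opening: 0.598
grip_force: 8.9
```

drive_tool --steps '[[[0.6,0.0005,-0.002,0,0,0,0]]]'

```text
time: 11.95
tcp_pos: [514.2, -38.8, 100.7]
tool_rot: [0.002, -0.12, 0.993, 0.003]
wrist_force: [2.8, 27.1, -0.1]
opening: 0.599
grip_force: 13.1
```

Force jumped to 27 N with no further motion, so the lever is at its end. I back off, lift and check.

drive_tool --steps '[[[0.6,-0.001,0.005,0,0,0,0],[0.6,-0.002,0.008,0,0,0,0],[0.6,0,0,0,0,0,0],[0.6,0,0,0.04,0,0,0],[0.6,0,0,0.04,0,0,0],[0.6,-0.04,0,0.02,0,0,0],[0.6,-0.04,0,0,0,0,0],[0.6,-0.04,0,0,0,0,0]]]'

```text
time: 12.75
tcp_pos: [388.6, -29.2, 200.8]
tool_rot: [0.001, -0.119, 0.993, -0.001]
wrist_force: [-0.4, 0.3, 0.5]
opening: 0.603
grip_force: 0.0
```

```bash
python3 - <<'E'
from jig import *
tool()
im=save("scene","s6.png")[210:320,220:400]
cv2.imwrite("pics/s6c.png",cv2.resize(im[:,:,::-1],(798,488),interpolation=cv2.INTER_CUBIC))
E
```

```text
t 12.75 world [388.6 -29.2 200.8] jig [  25.7 -215.7  200.8] F [-0.4  0.3  0.5] open 0.6031257179315848
```

View pics/s6c.png

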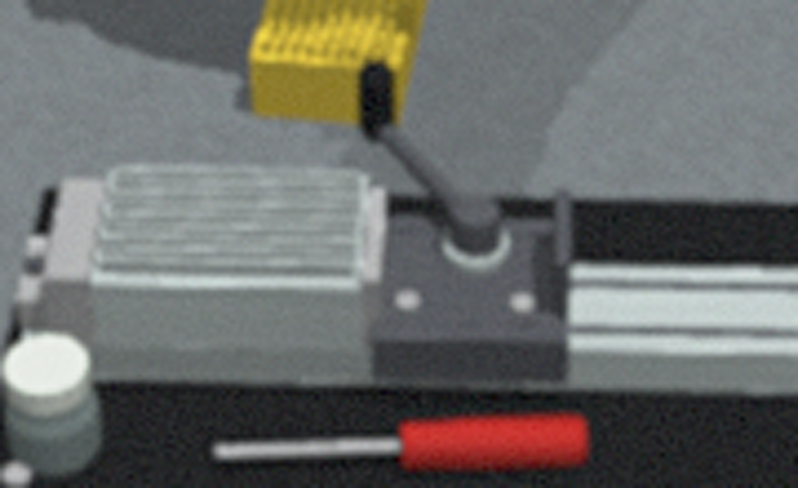

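The lever is back at its locked angle, the module is snug and square, and the arm is clear.

```bash
python3 -c "
from rig import r
print(r.close_job())"
```

```text
the job is handed in; nothing more can be done
None
```

The job is handed in at about 13 s of the 70 s allowed: the module looks clamped square against the stop, the lever is locked and the arm is clear, but no verdict came back and the final jaw force was not measured.

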